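Step gauge under the swing-arm magnifier

TASK

The step gauge has to be inspected under the bench magnifier. Slide open the flush shutter of the gauge case, take the step gauge out and stand it on the plinth of the inspection rest, steps upward, between the two stops with its tall end at the tall stop; then swing the magnifier arm so that its lens is centred over the gauge, and let go. Leave the other things on the table where they are and do not knock any over.

Things in the scene. Friction and masses are not known exactly. Their poses are not given: they have to be found in the camera images.
- gauge_case: Grey fixed gauge case, 150 (its x) by 126 (its y) by 58 tall. Origin: centre of its underside, z up. Its +y half is a pocket (x -68 to +68, y 0 to +58, floor 4 above the table), open upward once the shutter is slid away. Its -y half is solid, 53 tall; the opened shutter lies over it.
- gauge_seat (a point): Centre of the seat in the pocket, at case x 0, y +29, 13 above the table. The step gauge starts on it, along the case's x, between two black cheeks 52 tall, 2.5 from its flat sides over x -22 to +22: there it can be taken only by its two ends. The recesses beyond its ends (x 30 to 68 and -68 to -30, 58 wide) give room for fingers down to the pocket floor.
- shutter_top (a point): Centre of the upper face of the shutter, 58 above the table, flush with the case's rails: a plain aluminium plate 135 by 58 by 4 with fine grip lines and no handle. It moves with the shutter.
- shutter (a joint): Travel of the shutter in m: 0 covers the pocket, 0.062 fully open. It slides along the case's -y. Nothing to hook or grip: press down on it (5 to 15 N) and drag. It resists with about 1.2 N and stays where it is left. At 0.055 or more the pocket is clear enough.
- gauge_block: Step gauge: plain block 22 wide (its x), 60 long (its y), 40 tall, 0.11 to 0.22 kg, with three steps: 12 tall at its -y end (y -30 to -12), 26 in the middle, 40 at its +y end (y +4 to +30). Origin: centre of its underside, z up. It starts in the case with its tall end towards the case's +x.
- gauge_tall_end (a point): Point on the underside of the step gauge at its tall end, 30 along its +y.
- rest: Inspection rest, fixed: grey base plate 80 (its x) by 106 (its y), 6 thick, with a steel plinth and two steel stops on it: tall stop at +y (top 60 above the table), low stop at -y (top 36). Stops 34 wide (x), 14 thick, inner faces at y +33.5 and -33.5. Origin: centre of the underside, z up.
- rest_plinth (a point): Centre of the plinth's top, 16 above the table. Plinth 34 (rest's x) by 67 (y). The gauge stands on it along y with 3.5 to spare at each end. The stops hide its ends, so there it can be held only across its 22 width, fingers on the rest's +x and -x sides, where they have room down to the base plate.
- magnifier_stand: Bench magnifier's fixed stand: round foot 110 across and up to 19 tall, post up to 84. Origin: centre of the underside, on the arm's vertical hinge axis. Its -x is the arm's direction at joint value 0.
- swing_arm (a joint): Angle of the magnifier arm in rad about the upright post. 0: the arm points along the stand's -x; it grows as the arm swings towards the stand's +y (clockwise seen from above). Range -0.9 to 1.6. Held by friction (about 0.18 N m): it stays where it is left.
- lens_centre (a point): Centre of the round lens, 150 from the hinge axis, 92 above the table. Lens frame 84 across; arm and frame lie 86 to 98 above the table, so the gauge (top at 56 on the rest) and the stops pass below.
- stud_top (a point): Top of the arm's upright black grip stud, a cylinder 16 across that rises from the arm (97) to 133 above the table, 80 from the hinge axis, in line with the lens.
- bench_mat: Blue-grey work mat lying on the table, fixed, 240 (its x) by 300 (its y), 2 thick; things may be set down on it. Origin: centre of its underside.
- tamping_rod: Steel powder tamper standing upright: round foot 40 across, thin shaft, knurled grip 20 across; 88 tall. Bystander. Origin: centre of its underside, z up.
- steel_beaker: Open steel beaker, 74 across, 84 tall. Bystander. Origin: centre of its underside, z up.
- punch_tin: Closed flat grey tin, 68 (x) by 93 (y) by 28 tall. Bystander. Origin: centre of its underside.
- powder_scoop: Steel scoop, 56 (x) by 205 (y) by 35 tall, lying with its handle towards its +y. Bystander. Origin: centre of its underside.
- tally_counter: Round hand counter with a wire finger ring, 66 (x) by 93 (y) by 29 tall. Bystander. Origin: centre of the underside of its extent.
- capsule_jar: Screw-cap jar, 60 across, 90 tall. Bystander. Origin: centre of its underside.

How it is judged:
By the outcome, as a careful person would: the job done as asked, in the order asked, and still so for the second after the job is handed in, with the robot touching nothing.
It also fails if it takes over 72 s, if anything falls off the work surface, if the arm or the gripper's body presses on something with over 40 N, if the wrist force passes 120 N, or if a joint passes its speed limit or range.

ROBOT

A 6-joint arm with a two-finger parallel gripper is mounted at the origin on a cart in front of the work surface, level with it; the furniture and walls round the work are solid. World frame = base frame: x ahead of the robot, y to its left, z up, the work surface at z = 0. Lengths are in m, angles in degrees, forces in N, time in s.
With the tool pointing down it reaches from about 0.375 to 0.75 m from the base axis. Payload 9 kg.
Tool frame: the origin (TCP) lies on the front face of the gripper's body, between the roots of the fingers; the fingertips stand manip.tcp_to_tips ahead of it and the grasp point (between the pads) lies 54 mm ahead of it (manip.tcp_to_tips is the distance from the TCP to the fingertips, in m); z points along the fingers, y is the line along which they close (so a half turn about z gives the same grasp; the last joint's range is limited). The gripper opens to 85 mm and grips with 20 to 120 N. Pads are 22 mm wide; open, the fingers measure 114 mm over their backs; the gripper's body (76 mm by 85 mm) begins 54 mm behind the grasp point. The pads swing forward as they close: fully open they stand 13 mm farther back than shut.
Start: joints at [-12.473, 5.964, 5.575, 89.605, 0, 77.527], TCP at [0.6, 0, 0.304] pointing down, gripper open.
Joint ranges: [-171.21, 171.21], [-48.23, 106.86], [-62.78, 66.21], [-105.2, 120.99], [-86.42, 89.51], [-180, 180]. Speed limits (degrees/s): [127.2, 127.2, 147.25, 180, 180, 180].

INTERFACE

Orientations are given as [roll, pitch, yaw] about the fixed x, y, z axes, in that order (R = Rz(yaw) Ry(pitch) Rx(roll)).
In Python, from rig import monitor, imaging, manip gives the robot as it stands.
- The arm moves only by the tool play_rows, never from a script. Its argument "deltas" is a list of rows, each a list of 6 numbers: the shift along the tool's x, y, z in m, then the turn, a rotation vector about the tool's x, y, z in rad. A call has 1 to 8 rows; each row is the pose to reach, as a shift and turn from the pose commanded when the call began, along the tool's axes at that moment; what a row does not reach only later rows make up. A row lasts 1/10 s, in which the tool goes at most 50 mm and 8.59 degrees, less where a joint would pass 70% of its speed; a pose out of reach is approached as far as the arm can. A call with a gripper value outside its range is refused whole. "jaw" is the gripper command: -1 is shut, 1 is fully open, values between are in proportion, set as the call begins (left out, the last holds). The fingers move at their own pace and stop on an object; "newtons" is the grip in N (left out, the last holds). Time passes only in rows, so rows that repeat a pose let the fingers close. It gives the time, the measured TCP pose, the force, the opening and the grip force at its end, in the units of the state.
- monitor.sense(): the state, without advancing time (a new reading comes with each control period).
- imaging.camera(name): name is "scene" or "side" or "wrist"; returns a dict with "pixels" (384x512x3 uint8, red, green, blue), "intrinsics" (3x3 intrinsics, pixels), "extrinsics" (4x4, takes a point from camera to world coordinates). Camera axes: x right, y down, z forward; pixel columns grow to the right and rows downward; lengths in m; the calibration is good to about 2 mm. A picture is of the moment at which its call begins. There is no depth.
- manip.job_done(): hands the job in; it is judged then, once.
The state is a dict: "time": time; "joint_positions": joint angles; "qvel": joint speeds; "joint_torque": joint torques, N m; "position": TCP position; "tool_rot": TCP orientation; "wrist_force": force on the tool from outside, world axes, zero at the start; "ft_torque": the same for the moment, N m; "opening": opening from 0.0 (shut) to 1.0 (fully open); "grasp_force": force on a finger pad.
Only numpy, scipy, OpenCV 4.12 (cv2) and the standard library are available. Lean on these libraries where they do the work, as an engineer would, in place of code of your own. Each camera call takes 0.05 s, during which the arm holds its last target. There are 200 camera calls.

## Working session

There is one attempt and no reset: what is moved stays moved. The work goes in short steps, Python scripts to look and compute and a tool call to move; the robot and the scene stay as the last step left them, time stands still between calls to the robot, and variables do not carry over. Pictures are saved under pics/ and viewed, at most 10 in all, crops included, and the job is handed in when it is done.

Besides the shell and the picture viewer there is one more tool, called after "Emit:" as name([rows], argument=value, ...), one row to a line, values as JSON. play_rows: Moves the arm, as the interface text tells. Its arguments: {"type":"object","properties":{"deltas":{"type":"array"},"jaw":{"type":"number"},"newtons":{"type":"number"}},"required":["deltas"]}

```bash
ls; mkdir -p pics; python3 - <<'E'
from rig import monitor, imaging, manip
import cv2,numpy as np,pickle
s=monitor.sense();print(s);print(manip.tcp_to_tips)
d={}
for n in ["scene","side","wrist"]:
    c=imaging.camera(n);d[n]=c
    cv2.imwrite(f"pics/{n}0.png",cv2.resize(c["pixels"][:,:,::-1],(800,600),interpolation=cv2.INTER_CUBIC))
    print(n,np.round(c["intrinsics"],1).tolist(),np.round(c["extrinsics"],3).tolist())
pickle.dump(d,open("c0.pkl","wb"))
E
```

```text
pics
{'time': 0.0, 'joint_positions': array([-1.24731676e+01,  5.99964673e+00,  5.53075055e+00,  8.96060799e+01,
        1.04546590e-03,  7.75261197e+01]), 'qvel': array([-0.01533789,  0.02023961, -0.01368401, -0.04027358,  0.00805088,
       -0.04840578]), 'joint_torque': array([ 7.03431251e-04, -5.56934094e+01,  5.03644359e+01,  1.70058967e-02,
       -2.22691165e-04, -8.28643181e-07]), 'position': array([5.99774684e-01, 6.49811756e-05, 3.03147222e-01]), 'tool_rot': array([-1.79927020e+02, -1.72151995e-02,  9.00007011e+01]), 'wrist_force': array([-0.47900565, -0.44553359,  0.59629924]), 'ft_torque': array([-0.04107611, -0.0089377 ,  0.03763531]), 'grasp_force': 0.0, 'opening': 1.0021733503645085}
0.0726
scene [[484.2, 0.0, 244.8], [0.0, 484.2, 192.2], [0.0, 0.0, 1.0]] [[0.777, -0.467, 0.421, -0.061], [-0.629, -0.575, 0.523, -0.856], [-0.002, -0.671, -0.741, 1.232], [0.0, 0.0, 0.0, 1.0]]
side [[443.2, 0.0, 259.2], [0.0, 443.2, 196.9], [0.0, 0.0, 1.0]] [[-0.947, -0.155, 0.283, 0.17], [-0.321, 0.379, -0.868, 1.159], [0.027, -0.912, -0.409, 0.703], [0.0, 0.0, 0.0, 1.0]]
wrist [[318.1, 0.0, 256.6], [0.0, 318.1, 193.7], [0.0, 0.0, 1.0]] [[1.0, 0.0, -0.001, 0.6], [-0.0, -0.963, -0.268, 0.068], [-0.001, 0.268, -0.963, 0.372], [0.0, 0.0, 0.0, 1.0]]
```

View pics/scene0.png

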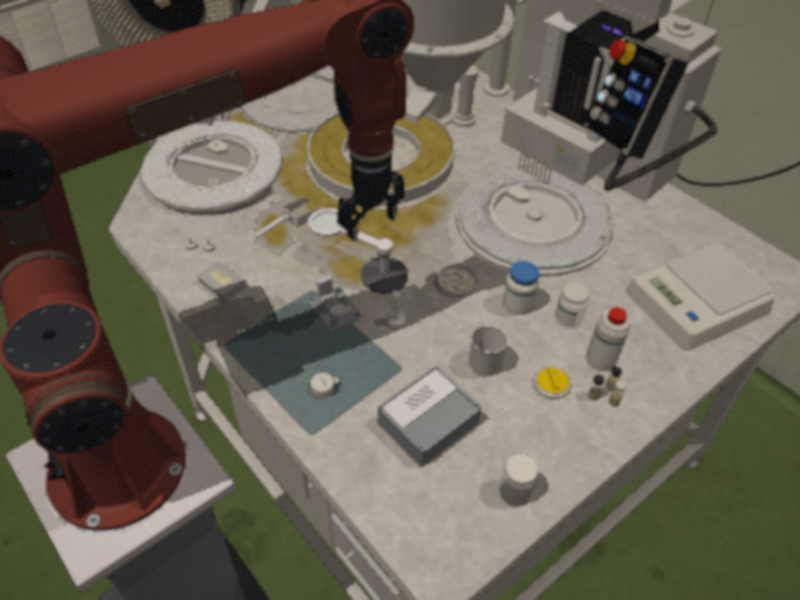

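View pics/side0.png

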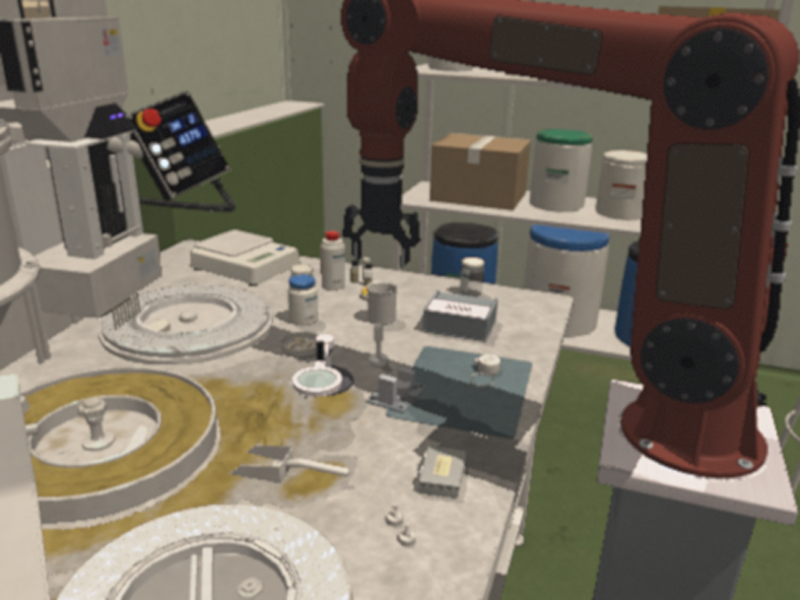

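View pics/wrist0.png

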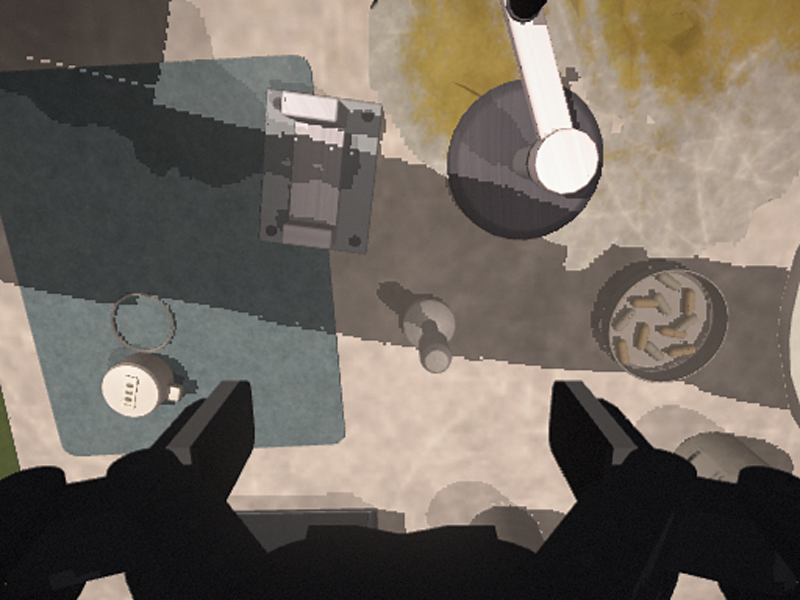

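```bash
cat > h.py <<'E'
import numpy as np,cv2,pickle
def back(c,p,z,s=800/512):
    """pixel (in picture scaled by s) -> world at height z"""
    u=(np.array(p,float)+.5)/s-.5
    d=c["extrinsics"][:3,:3]@np.linalg.solve(c["intrinsics"],[u[0],u[1],1]);o=c["extrinsics"][:3,3]
    return o+d*(z-o[2])/d[2]
def proj(c,P):
    q=c["extrinsics"][:3,:3].T@(np.array(P)-c["extrinsics"][:3,3]);q=c["intrinsics"]@q;return q[:2]/q[2]
def crop(c,x0,y0,x1,y1,k,name):
    cv2.imwrite(name,cv2.resize(c["pixels"][y0:y1,x0:x1,::-1],None,fx=k,fy=k,interpolation=cv2.INTER_CUBIC))
E
python3 - <<'E'
from h import *
d=pickle.load(open("c0.pkl","rb"));np.set_printoptions(precision=4,suppress=True)
for p in [(436,370),(480,408),(423,442),(379,408)]: print("case",back(d["scene"],p,.058)[:2])
for p in [(268,88),(384,102),(367,253),(259,240)]: print("rest",back(d["wrist"],p,.006)[:2])
for p in [(282,97),(345,97),(312,92)]: print("tallstop",back(d["wrist"],p,.06)[:2])
for p in [(282,97),(335,122),(285,228),(335,235)]: print("stop36",back(d["wrist"],p,.036)[:2])
w=d["wrist"]
print("hub",back(w,(563,160),.098)[:2],"foot",back(w,(525,160),.01)[:2])
print("stud",back(w,(527,8),.133)[:2],"rodtop",back(w,(435,358),.088)[:2])
print("lens",back(d["side"],(318,380),.092)[:2],back(d["scene"],(325,222),.092)[:2],"studtop",back(d["side"],(323,340),.133)[:2])
for n,P in [("scene",(340,222)),("side",(318,380))]: print(P)
print("beaker",back(d["scene"],(488,345),.084),"counter",back(w,(137,385),.029)[:2])
crop(d["scene"],225,225,325,305,8,"pics/case.png")
crop(d["side"],170,200,290,290,6.66,"pics/mag.png")
E
```

```text
case [ 0.5716 -0.2325]
case [ 0.5765 -0.3495]
case [ 0.4467 -0.3379]
case [ 0.4311 -0.2315]
rest [0.5087 0.1189]
rest [0.5878 0.11  ]
rest [0.5742 0.0052]
rest [0.4945 0.0149]
tallstop [0.53   0.1066]
tallstop [0.5668 0.1066]
tallstop [0.5477 0.1093]
stop36 [0.5246 0.1095]
stop36 [0.5575 0.0947]
stop36 [0.5213 0.0274]
stop36 [0.5549 0.0226]
hub [0.6855 0.0708] foot [0.6863 0.0716]
stud [0.6537 0.1331] rodtop [ 0.6204 -0.0456]
lens [0.6353 0.2089] [0.6354 0.216 ] studtop [0.6573 0.139 ]
(340, 222)
(318, 380)
beaker [ 0.6763 -0.2647  0.084 ] counter [ 0.4011 -0.091 ]
```

View pics/case.png

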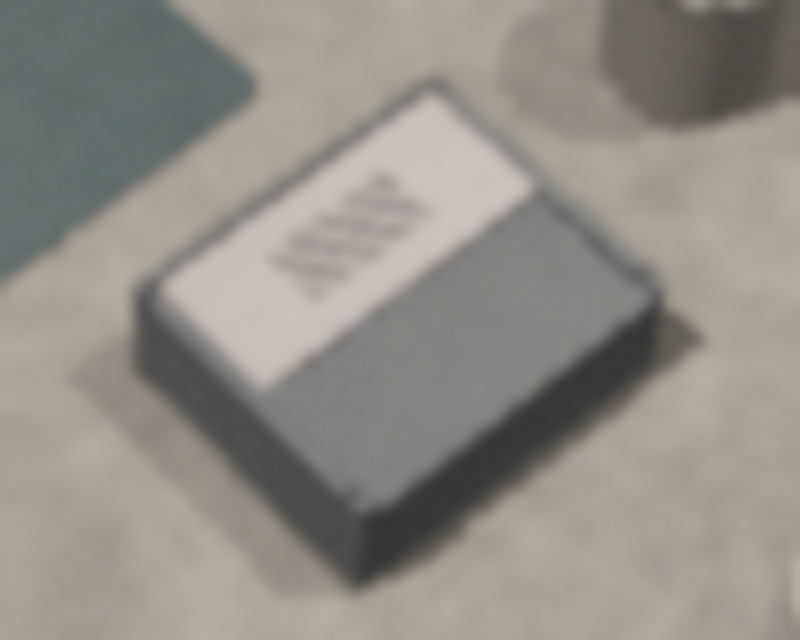

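View pics/mag.png

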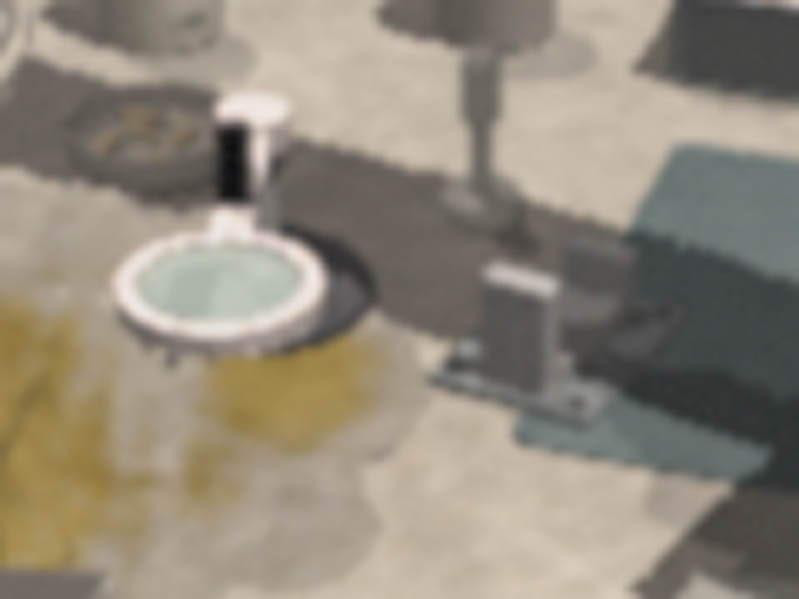

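```bash
python3 - <<'E'
from h import *
from scipy.optimize import least_squares
d=pickle.load(open("c0.pkl","rb"));np.set_printoptions(precision=4,suppress=True)
loc=np.array([(67.5,58,58),(67.5,0,58),(-67.5,0,58),(-67.5,58,58),(75,63,58),(-75,63,58),(-75,-63,0),(75,-63,58)])/1e3
px=np.array([(432,92),(535,190),(262,390),(158,290),(432,75),(137,290),(358,587),(660,288)])
px=(px+.5)/8-.5+[225,225]
def P(t,l):
    c,s=np.cos(t[2]),np.sin(t[2]);return np.c_[l[:,0]*c-l[:,1]*s+t[0],l[:,0]*s+l[:,1]*c+t[1],l[:,2]]
f=lambda t:np.ravel([proj(d["scene"],q) for q in P(t,loc)]-px)
r=least_squares(f,[.51,-.29,0],loss='soft_l1');print(r.x,np.degrees(r.x[2]));print(r.fun.reshape(-1,2))
print("shutter c,seat,x75",P(r.x,np.array([[0,.029,.058]])))
w=d["wrist"]
print("mat",[back(w,p,.002)[:2] for p in [(345,440),(335,320),(310,57),(65,455)]])
m=lambda p:(np.array(p)+.5)/6.66-.5+[170,200]
S=d["side"]
print("lens",back(S,m((222,283)),.095,1)[:2],"studtop",back(S,m((232,122)),.133,1)[:2])
print("lens scene",back(d["scene"],(326,222),.095)[:2])
print("tall stop top",[back(S,m(p),.06,1)[:2] for p in [(487,270),(500,262),(557,280),(550,297)]])
E
```

```text
[ 0.505  -0.2893  0.0225] 1.2873053699189134
[[-0.4033  0.0813]
 [ 0.0757 -0.1976]
 [-0.0902  0.0026]
 [-0.2723 -0.5002]
 [ 0.2861 -0.0848]
 [-0.7353 -0.1987]
 [ 0.1483  2.2987]
 [ 1.4293 -0.2701]]
shutter c,seat,x75 [[ 0.5043 -0.2603  0.058 ]]
mat [array([ 0.5525, -0.1536]), array([ 0.5479, -0.0483]), array([0.5376, 0.139 ]), array([ 0.3153, -0.168 ])]
lens [0.6363 0.2094] studtop [0.6616 0.1439]
lens scene [0.6353 0.2117]
tall stop top [array([0.5607, 0.1024]), array([0.5579, 0.0937]), array([0.5293, 0.0994]), array([0.5273, 0.1143])]
```

Emit:
play_rows([
  [-0.045, -0.015, 0, 0, 0, 0],
  [-0.09, -0.03, 0, 0, 0, 0],
  [-0.135, -0.045, 0, 0, 0, 0],
  [-0.18, -0.06, 0, 0, 0, 0],
  [-0.225, -0.075, 0, 0, 0, 0],
  [-0.26, -0.085, 0, 0, 0, 0],
  [-0.29, -0.095, 0, 0, 0, 0],
  [-0.29, -0.095, 0, 0, 0, 0],
], jaw=-1, newtons=40)

```text
time: 0.95
position: [0.5036, -0.2933, 0.3033]
tool_rot: [-180.0, 0.0, 89.8]
wrist_force: [0.4, 0.3, 0.4]
opening: 0.002
grasp_force: 0.0
```

```bash
python3 - <<'E'
from rig import monitor, imaging, manip
from h import *
c=imaging.camera("wrist");pickle.dump(c,open("w1.pkl","wb"));s=monitor.sense();print(s["position"],s["tool_rot"],s["wrist_force"],s["joint_positions"],manip.tcp_to_tips,s["opening"])
crop(c,0,0,512,384,800/512,"pics/w1.png")
E
```

```text
[ 0.50422029 -0.29148254  0.30338673] [-1.79966527e+02 -3.17270236e-02  8.98288641e+01] [ 0.68145945 -0.53292768 -0.34362185] [-4.28891635e+01  2.91862668e+00  2.32809885e+00  8.94555885e+01
  6.01795968e-04  4.72819629e+01] 0.0726 0.001916657438872118
```

View pics/w1.png

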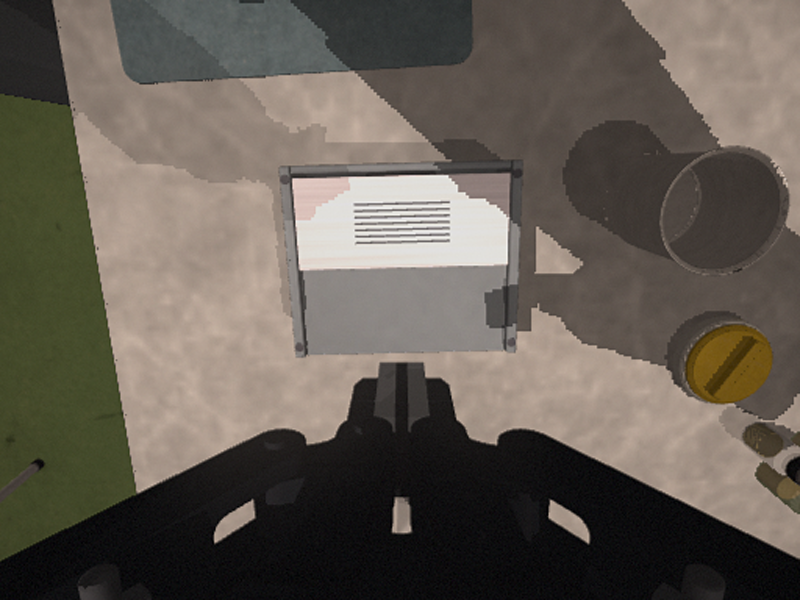

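```bash
python3 - <<'E'
from h import *
from scipy.optimize import least_squares
c=pickle.load(open("w1.pkl","rb"));np.set_printoptions(precision=4,suppress=True)
pts=[(280,167),(522,160),(517,351),(297,356),(292,178),(509,172),(506,265),(300,270)]
print(np.array([back(c,p,.058)[:2] for p in pts]))
loc=np.array([(-75,63),(75,63),(75,-63),(-75,-63),(-67.5,58),(67.5,58),(67.5,0),(-67.5,0)])/1e3
q=np.array([back(c,p,.058)[:2] for p in pts])
f=lambda t:np.ravel(loc@np.array([[np.cos(t[2]),np.sin(t[2])],[-np.sin(t[2]),np.cos(t[2])]])+t[:2]-q)
r=least_squares(f,[.505,-.29,0]);print(r.x,np.degrees(r.x[2]),r.fun.reshape(-1,2)*1e3)
print("grip lines c",back(c,(402,222),.058))
print("mat",[back(c,p,.002)[:2] for p in [(135,82),(472,63)]])
E
```

```text
[[ 0.4299 -0.226 ]
 [ 0.5772 -0.2226]
 [ 0.5814 -0.3463]
 [ 0.4328 -0.3493]
 [ 0.4368 -0.2326]
 [ 0.5697 -0.2296]
 [ 0.5709 -0.2874]
 [ 0.4384 -0.2901]]
[ 0.505  -0.2875  0.0244] 1.396370839525067 [[-1.4587 -0.2888]
 [ 1.2294 -0.102 ]
 [ 0.1376 -2.3054]
 [-1.2817 -2.9485]
 [-0.7445  1.4316]
 [ 1.367   1.7323]
 [ 1.5959  1.5229]
 [-0.8452  0.9579]]
grip lines c [ 0.5042 -0.2596  0.058 ]
mat [array([ 0.3209, -0.1694]), array([ 0.5523, -0.1585])]
```

Emit:
play_rows([
  [0.02, 0, 0.04, 0, 0, 0],
  [0.04, 0, 0.08, 0, 0, 0],
  [0.04, 0, 0.12, 0, 0, 0],
  [0.04, 0, 0.15, 0, 0, 0],
  [0.04, 0, 0.162, 0, 0, 0],
  [0.04, 0, 0.167, 0, 0, 0],
  [0.04, 0, 0.17, 0, 0, 0],
  [0.04, 0, 0.17, 0, 0, 0],
])

```text
time: 1.8
position: [0.5057, -0.2504, 0.1353]
tool_rot: [179.9, 0.1, 90.0]
wrist_force: [0.0, 0.5, 0.7]
opening: 0.001
grasp_force: 0.0
```

Emit:
play_rows([
  [0, 0, 0.001, 0, 0, 0],
  [0, 0, 0.002, 0, 0, 0],
  [0, 0, 0.003, 0, 0, 0],
  [0, 0, 0.004, 0, 0, 0],
  [0, 0, 0.004, 0, 0, 0],
])

```text
time: 2.3
position: [0.5052, -0.2503, 0.1307]
tool_rot: [180.0, 0.0, 90.0]
wrist_force: [-1.1, 0.5, 5.3]
opening: 0.001
grasp_force: 2.5
```

Emit:
play_rows([
  [0, 0, 0.0005, 0, 0, 0],
  [0, 0, 0.001, 0, 0, 0],
  [0, 0, 0.001, 0, 0, 0],
])

```text
time: 2.6
position: [0.5053, -0.2506, 0.1306]
tool_rot: [180.0, 0.1, 90.0]
wrist_force: [-4.0, 0.5, 11.7]
opening: -0.0
grasp_force: 5.9
```

Emit:
play_rows([
  [-0.004, 0, 0, 0, 0, 0],
  [-0.01, 0, 0, 0, 0, 0],
  [-0.016, 0, 0, 0, 0, 0],
  [-0.022, 0.001, 0, 0, 0, 0],
  [-0.028, 0.001, 0, 0, 0, 0],
  [-0.034, 0.001, 0, 0, 0, 0],
])

```text
time: 3.2
position: [0.5061, -0.2848, 0.1305]
tool_rot: [180.0, 0.1, 90.0]
wrist_force: [-5.1, 0.4, 12.1]
opening: -0.001
grasp_force: 6.0
```

Emit:
play_rows([
  [-0.006, 0, 0, 0, 0, 0],
  [-0.012, 0, 0, 0, 0, 0],
  [-0.018, 0, 0, 0, 0, 0],
  [-0.023, 0.001, 0, 0, 0, 0],
  [-0.027, 0.001, 0, 0, 0, 0],
  [-0.0285, 0.001, 0, 0, 0, 0],
  [-0.0285, 0.001, 0, 0, 0, 0],
])

```text
time: 3.9
position: [0.5071, -0.3116, 0.1305]
tool_rot: [180.0, -0.1, 90.0]
wrist_force: [-5.0, 9.6, 17.9]
opening: 0.003
grasp_force: 8.4
```

Emit:
play_rows([
  [0, 0, -0.03, 0, 0, 0],
  [0, 0, -0.07, 0, 0, 0],
  [0, 0, -0.12, 0, 0, 0],
  [0, 0, -0.14, 0, 0, 0],
  [0, 0, -0.14, 0, 0, 0],
], jaw=1)

```text
time: 4.4
position: [0.5081, -0.3136, 0.2734]
tool_rot: [179.7, 0.3, 90.0]
wrist_force: [-0.1, -0.6, -0.5]
opening: 0.85
grasp_force: 0.0
```

```bash
python3 - <<'E'
from rig import monitor, imaging, manip
from h import *
c=imaging.camera("wrist");pickle.dump(c,open("w2.pkl","wb"));s=monitor.sense();print(s["position"],s["tool_rot"],s["wrist_force"],s["opening"])
crop(c,140,60,380,240,800/240,"pics/w2.png")
E
```

```text
[ 0.50759311 -0.31307676  0.27069262] [1.79861886e+02 1.28435031e-01 8.99970714e+01] [-0.48627965 -0.33999387 -1.11268171] 0.9254347034477883
```

View pics/w2.png

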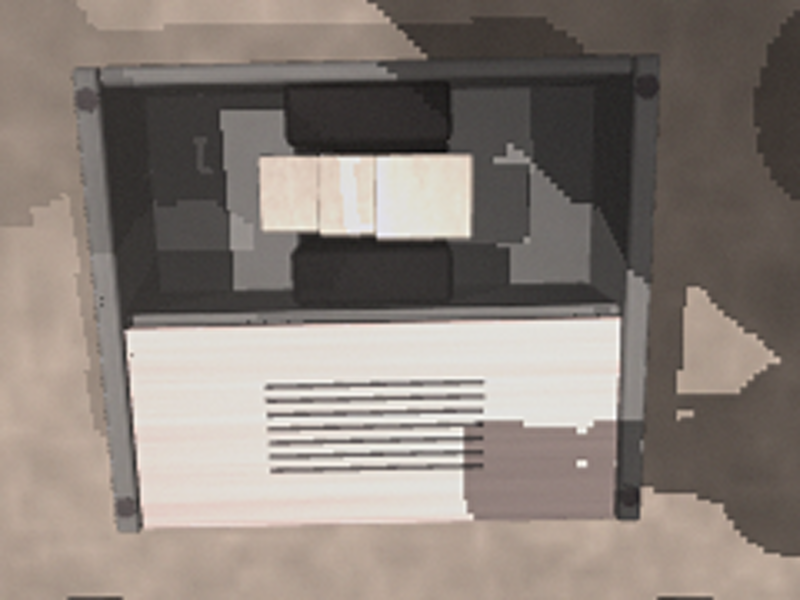

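```bash
python3 - <<'E'
from h import *
c=pickle.load(open("w2.pkl","rb"));np.set_printoptions(precision=4,suppress=True)
k=800/240
b=lambda p,z:back(c,(np.array(p)+.5)/k-.5+[140,60],z,1)[:2]
R=(b((472,153),.053)+b((472,238),.053))/2; L=(b((259,157),.025)+b((259,231),.025))/2
print(R,L,(R+L)/2,R-L,b((376,155),.053),b((376,238),.053))
E
```

```text
[ 0.5312 -0.2575] [ 0.4714 -0.2582] [ 0.5013 -0.2579] [0.0597 0.0007] [ 0.5057 -0.247 ] [ 0.5056 -0.2685]
```

Emit:
play_rows([
  [0.02, -0.005, 0, 0, 0, -0.02],
  [0.0545, -0.005, 0.03, 0, 0, -0.02],
  [0.0545, -0.005, 0.07, 0, 0, -0.02],
  [0.0545, -0.005, 0.11, 0, 0, -0.02],
  [0.0545, -0.005, 0.12, 0, 0, -0.02],
  [0.0545, -0.005, 0.12, 0, 0, -0.02],
])

```text
time: 5.05
position: [0.5007, -0.257, 0.1466]
tool_rot: [-179.8, -0.2, 91.1]
wrist_force: [-0.4, -1.0, -0.1]
opening: 1.0
grasp_force: 0.0
```

Emit:
play_rows([
  [0, 0, 0.015, 0, 0, 0],
  [0, 0, 0.03, 0, 0, 0],
  [0, 0, 0.045, 0, 0, 0],
  [0, 0, 0.055, 0, 0, 0],
  [0, 0, 0.064, 0, 0, 0],
  [0, 0, 0.068, 0, 0, 0],
  [0, 0, 0.068, 0, 0, 0],
])

```text
time: 5.75
position: [0.5018, -0.2578, 0.0804]
tool_rot: [-180.0, -0.0, 91.1]
wrist_force: [-0.1, -0.9, 0.3]
opening: 1.003
grasp_force: 0.0
```

Emit:
play_rows([
  [0, 0, -0.002, 0, 0, 0],
  [0, 0, -0.002, 0, 0, 0],
  [0, 0, -0.002, 0, 0, 0],
  [0, 0, -0.002, 0, 0, 0],
  [0, 0, -0.002, 0, 0, 0],
  [0, 0, -0.002, 0, 0, 0],
  [0, 0, -0.002, 0, 0, 0],
], jaw=-1, newtons=40)

```text
time: 6.45
position: [0.5027, -0.2585, 0.0843]
tool_rot: [179.9, 0.1, 91.2]
wrist_force: [-0.5, 0.1, 6.3]
opening: 0.69
grasp_force: 44.1
```

Emit:
play_rows([
  [0, 0, -0.01, 0, 0, 0],
  [0, 0, -0.025, 0, 0, 0],
  [0, 0, -0.04, 0, 0, 0],
  [0, 0, -0.06, 0, 0, 0],
  [0, 0, -0.08, 0, 0, 0],
  [0, 0, -0.1, 0, 0, 0],
  [0, 0, -0.11, 0, 0, 0],
  [0, 0, -0.11, 0, 0, 0],
])

```text
time: 7.25
position: [0.5028, -0.2586, 0.1953]
tool_rot: [179.8, 0.1, 91.1]
wrist_force: [-0.2, -0.3, -1.9]
opening: 0.685
grasp_force: 43.6
```

Emit:
play_rows([
  [0.02, -0.001, 0, 0, 0, -0.14],
  [0.05, -0.002, 0, 0, 0, -0.28],
  [0.08, -0.003, 0, 0, 0, -0.42],
  [0.11, -0.004, 0, 0, 0, -0.56],
  [0.14, -0.005, 0, 0, 0, -0.7],
  [0.165, -0.006, 0, 0, 0, -0.84],
  [0.185, -0.007, 0, 0, 0, -0.98],
  [0.198, -0.008, 0, 0, 0, -1.12],
])

```text
time: 8.05
position: [0.4894, -0.0586, 0.1919]
tool_rot: [180.0, -0.1, 155.7]
wrist_force: [0.5, -0.6, -0.8]
opening: 0.693
grasp_force: 43.5
```

Emit:
play_rows([
  [0, 0, 0.02, 0, 0, -0.12],
  [0, 0, 0.04, 0, 0, -0.24],
  [0, 0, 0.06, 0, 0, -0.294],
  [0, 0, 0.08, 0, 0, -0.294],
  [0, 0, 0.1, 0, 0, -0.294],
  [0, 0, 0.107, 0, 0, -0.294],
  [0, 0, 0.108, 0, 0, -0.294],
])

```text
time: 8.75
position: [0.4891, -0.0598, 0.0836]
tool_rot: [180.0, -0.1, 172.2]
wrist_force: [-0.2, -0.1, -1.4]
opening: 0.69
grasp_force: 43.5
```

Emit:
play_rows([
  [0, 0, 0.004, 0, 0, 0],
  [0, 0, 0.007, 0, 0, 0],
  [0, 0, 0.009, 0, 0, 0],
  [0, 0, 0.01, 0, 0, 0],
  [0, 0, 0.01, 0, 0, 0],
])

```text
time: 9.25
position: [0.4902, -0.0602, 0.075]
tool_rot: [-180.0, 0.0, 172.2]
wrist_force: [0.6, 0.4, -1.5]
opening: 0.691
grasp_force: 43.5
```

Emit:
play_rows([
  [0, 0, 0.001, 0, 0, 0],
  [0, 0, 0.0015, 0, 0, 0],
  [0, 0, 0.0015, 0, 0, 0],
  [0, 0, 0.0015, 0, 0, 0],
])

```text
time: 9.65
position: [0.4901, -0.0602, 0.0735]
tool_rot: [-180.0, 0.0, 172.2]
wrist_force: [-1.1, -0.1, -1.3]
opening: 0.691
grasp_force: 43.5
```

Emit:
play_rows([
  [0, 0, 0.001, 0, 0, 0],
  [0, 0, 0.001, 0, 0, 0],
  [0, 0, 0.001, 0, 0, 0],
])

```text
time: 9.95
position: [0.4902, -0.0602, 0.0732]
tool_rot: [-180.0, 0.0, 172.2]
wrist_force: [-3.9, 2.3, 7.6]
opening: 0.687
grasp_force: 45.7
```

Emit:
play_rows([
  [0, 0, -0.0005, 0, 0, 0],
  [0, 0, -0.0005, 0, 0, 0],
  [0, 0, -0.0005, 0, 0, 0],
  [0, 0, -0.02, 0, 0, 0],
  [0, 0, -0.05, 0, 0, 0],
  [0, 0, -0.09, 0, 0, 0.08],
  [0, 0, -0.12, 0, 0, 0.2],
  [0, 0, -0.14, 0, 0, 0.34],
], jaw=1)

```text
time: 10.75
position: [0.4907, -0.0604, 0.215]
tool_rot: [180.0, 0.2, 152.4]
wrist_force: [0.4, -0.2, -0.4]
opening: 0.998
grasp_force: 0.0
```

Emit:
play_rows([
  [0, 0, 0, 0, 0, 0.14],
  [0, 0, 0, 0, 0, 0.28],
  [0, 0, 0, 0, 0, 0.42],
  [0, 0, 0, 0, 0, 0.56],
  [0, 0, 0, 0, 0, 0.7],
  [0, 0, 0, 0, 0, 0.84],
  [0, 0, 0, 0, 0, 0.98],
  [0, 0, 0, 0, 0, 1.12],
])

```text
time: 11.55
position: [0.4901, -0.0602, 0.2123]
tool_rot: [180.0, -0.0, 88.2]
wrist_force: [0.1, -0.1, 0.4]
opening: 0.994
grasp_force: 0.0
```

Emit:
play_rows([
  [0, 0, 0, 0, 0, 0.11],
  [0, 0, 0, 0, 0, 0.11],
  [0, 0, 0, 0, 0, 0.11],
], jaw=0.3)

```text
time: 11.85
position: [0.4901, -0.0602, 0.2123]
tool_rot: [-180.0, 0.0, 82.4]
wrist_force: [-0.3, -0.3, -1.5]
opening: 0.65
grasp_force: 0.0
```

```bash
python3 - <<'E'
from rig import monitor, imaging, manip
from h import *
c=imaging.camera("wrist");pickle.dump(c,open("w3.pkl","wb"));s=monitor.sense();print(s["position"],s["tool_rot"],s["wrist_force"],s["opening"])
crop(c,0,0,512,384,800/512,"pics/w3.png")
E
```

```text
[ 0.49005307 -0.06020222  0.21235352] [ 1.79999298e+02 -1.52154305e-04  8.23819474e+01] [ 0.01916909 -0.49810936  0.50365588] 0.6501967521698074
```

View pics/w3.png

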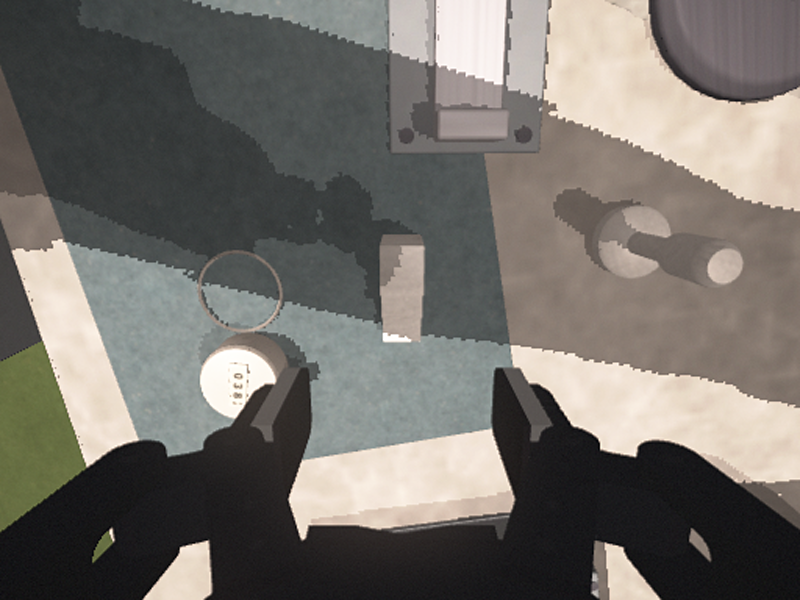

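```bash
python3 - <<'E'
from h import *
c=pickle.load(open("w3.pkl","rb"));w0=pickle.load(open("c0.pkl","rb"))["wrist"];np.set_printoptions(precision=4,suppress=True)
b=lambda p,z:back(c,p,z)[:2]
print("gauge far bottom/ top",b((380,235),.042),b((425,235),.042),"tall mid edge",b((380,246),.042),"near",b((383,342),.014),b((421,342),.014))
print("far bottom",b((381,235),.002),b((424,235),.002))
s=[b(p,.036) for p in [(437,108),(508,110),(507,140),(437,139)]];print("lowstop",s, (s[0]+s[1])/2,(s[2]+s[3])/2)
e=[b(p,.006) for p in [(390,152),(540,152)]];print("base",e,sum(e)/2)
print("base upper sides",b((390,10),.006),b((549,10),.006),"plinth",b((434,20),.016),b((507,20),.016),b((437,100),.016),b((503,100),.016))
print("w0 lowstop",[back(w0,p,.036)[:2] for p in [(285,226),(333,232),(331,248),(282,243)]])
E
```

```text
gauge far bottom/ top [ 0.4848 -0.0234] [ 0.5063 -0.0263] tall mid edge [ 0.484  -0.0287] near [ 0.476  -0.0877] [ 0.4975 -0.0906]
far bottom [ 0.4829 -0.0287] [ 0.5069 -0.0319]
lowstop [array([0.5189, 0.0304]), array([0.5514, 0.0252]), array([0.5499, 0.012 ]), array([0.5174, 0.0168])] [0.5352 0.0278] [0.5337 0.0144]
base [array([0.4942, 0.0148]), array([0.573 , 0.0042])] [0.5336 0.0095]
base upper sides [0.5035 0.0812] [0.5813 0.0708] plinth [0.5236 0.0716] [0.5582 0.0669] [0.521  0.0359] [0.5535 0.0316]
w0 lowstop [array([0.5214, 0.0287]), array([0.5536, 0.0247]), array([0.5518, 0.0138]), array([0.5187, 0.0172])]
```

Emit:
play_rows([
  [0, 0, 0.03, 0, 0, 0],
  [0, 0, 0.06, 0, 0, 0],
  [0, 0, 0.09, 0, 0, 0],
  [0, 0, 0.11, 0, 0, 0],
  [0, 0, 0.125, 0, 0, 0],
  [0, 0, 0.132, 0, 0, 0],
  [0, 0, 0.133, 0, 0, 0],
  [0, 0, 0.133, 0, 0, 0],
])

```text
time: 12.7
position: [0.4906, -0.0604, 0.0802]
tool_rot: [179.9, 0.0, 82.2]
wrist_force: [0.5, 0.9, -0.7]
opening: 0.654
grasp_force: 0.0
```

Emit:
play_rows([
  [0, 0, 0, 0, 0, 0],
  [0, 0, 0, 0, 0, 0],
  [0, 0, 0, 0, 0, 0],
  [0, 0, 0, 0, 0, 0],
  [0, 0, 0, 0, 0, 0],
  [0, 0, 0, 0, 0, 0],
  [0, 0, 0, 0, 0, 0],
], jaw=-1)

```text
time: 13.4
position: [0.4907, -0.0604, 0.0803]
tool_rot: [179.9, 0.0, 82.2]
wrist_force: [-0.9, -0.3, 6.0]
opening: 0.252
grasp_force: 40.2
```

Emit:
play_rows([
  [0, 0, -0.015, 0, 0, 0],
  [0, 0, -0.04, 0, 0, 0],
  [0, 0, -0.07, 0, 0, 0],
  [0.02, 0.005, -0.09, 0, 0, 0],
  [0.055, 0.014, -0.09, 0, 0, 0],
  [0.09, 0.023, -0.09, 0, 0, 0],
  [0.115, 0.0295, -0.09, 0, 0, 0],
  [0.1275, 0.0325, -0.09, 0, 0, 0],
])

```text
time: 14.2
position: [0.5398, 0.0636, 0.1691]
tool_rot: [-180.0, -0.0, 82.3]
wrist_force: [-0.1, -0.9, -2.4]
opening: 0.253
grasp_force: 39.5
```

Emit:
play_rows([
  [0, 0, 0, 0, 0, 0],
  [0, 0, 0.02, 0, 0, 0],
  [0, 0, 0.035, 0, 0, 0],
  [0, 0, 0.045, 0, 0, 0],
  [0, 0, 0.045, 0, 0, 0],
  [0, 0, 0.045, 0, 0, 0],
])

```text
time: 14.8
position: [0.5395, 0.0613, 0.1245]
tool_rot: [-180.0, 0.0, 82.2]
wrist_force: [0.3, 0.0, -1.7]
opening: 0.249
grasp_force: 39.5
```

Emit:
play_rows([
  [0, 0, 0.005, 0, 0, 0],
  [0, 0, 0.011, 0, 0, 0],
  [0, 0, 0.017, 0, 0, 0],
  [0, 0, 0.022, 0, 0, 0],
  [0, 0, 0.026, 0, 0, 0],
  [0, 0, 0.0275, 0, 0, 0],
  [0, 0, 0.0275, 0, 0, 0],
])

```text
time: 15.5
position: [0.5394, 0.0618, 0.0966]
tool_rot: [-180.0, 0.0, 82.2]
wrist_force: [-0.7, 0.0, -1.8]
opening: 0.256
grasp_force: 39.5
```

Emit:
play_rows([
  [0, 0, 0.001, 0, 0, 0],
  [0, 0, 0.002, 0, 0, 0],
  [0, 0, 0.003, 0, 0, 0],
  [0, 0, 0.003, 0, 0, 0],
])

```text
time: 15.9
position: [0.5397, 0.0617, 0.0943]
tool_rot: [180.0, 0.0, 82.2]
wrist_force: [-0.4, 0.5, 2.8]
opening: 0.249
grasp_force: 39.8
```

```bash
python3 - <<'E'
from rig import monitor, imaging, manip
from h import *
c=imaging.camera("wrist");s=monitor.sense();print(s["position"],s["wrist_force"])
d=imaging.camera("side")
a=cv2.resize(c["pixels"][60:340,120:400],(400,400));b=cv2.resize(d["pixels"][190:290,190:290],(400,400),interpolation=cv2.INTER_CUBIC)
cv2.imwrite("pics/p4.png",np.hstack([a,b])[:,:,::-1])
E
```

```text
[0.53973124 0.06170508 0.09436166] [-1.3720786  -0.61896653  2.46897561]
```

View pics/p4.png

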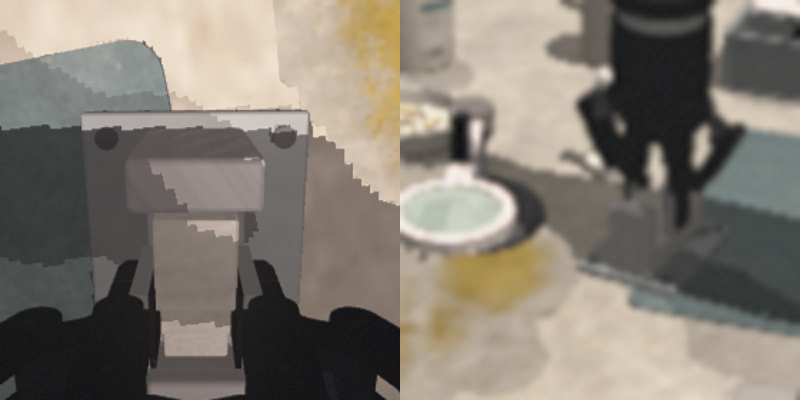

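Emit:
play_rows([
  [0, 0, -0.0005, 0, 0, 0],
  [0, 0, -0.0005, 0, 0, 0],
  [0, 0, -0.0005, 0, 0, 0],
  [0, 0, -0.02, 0, 0, 0],
  [0, 0, -0.06, 0, 0, 0],
  [0, 0, -0.11, 0, 0, 0],
  [0, 0, -0.16, 0, 0, 0],
  [0, 0, -0.2, 0, 0, 0],
], jaw=0.3)

```text
time: 16.8
position: [0.5397, 0.0617, 0.2971]
tool_rot: [179.9, -0.0, 82.2]
wrist_force: [1.3, -0.2, -0.4]
opening: 0.649
grasp_force: 0.0
```

Emit:
play_rows([
  [0.015, 0.03, 0, 0, 0, 0],
  [0.03, 0.06, 0, 0, 0, 0],
  [0.042, 0.085, 0, 0, 0, 0],
  [0.042, 0.085, 0, 0, 0, 0],
  [0.042, 0.085, 0, 0, 0, 0],
])

```text
time: 17.3
position: [0.6294, 0.0919, 0.2931]
tool_rot: [-179.9, 0.0, 82.2]
wrist_force: [-0.5, -0.8, 0.2]
opening: 0.651
grasp_force: 0.0
```

```bash
python3 - <<'E'
from rig import monitor, imaging, manip
from h import *
c=imaging.camera("wrist");pickle.dump(c,open("w5.pkl","wb"));s=monitor.sense();print(s["position"],s["tool_rot"],s["wrist_force"],s["opening"])
crop(c,0,0,512,384,800/512,"pics/w5.png")
E
```

```text
[0.62908805 0.0917563  0.29370804] [-1.79962781e+02  8.17580282e-03  8.22161375e+01] [-0.72933015  0.33677447  0.68329012] 0.6501946837343124
```

View pics/w5.png

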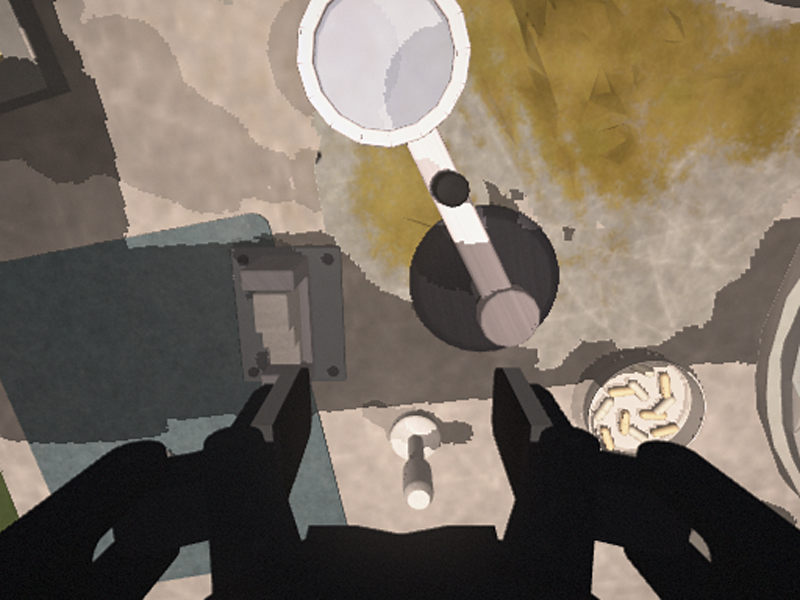

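```bash
python3 - <<'E'
from h import *
c=pickle.load(open("w5.pkl","rb"));np.set_printoptions(precision=4,suppress=True)
b=lambda p,z:back(c,p,z)[:2]
st=b((451,186),.133);L=b((384,66),.098)
print("stud",st,"lens",L,"L-st",np.linalg.norm(L-st))
H=L+(st-L)*150/70
print("hinge from line",H,"hub",b((510,316),.1),"foot",b((485,278),.015))
for H in [H,b((510,316),.1),np.array([.6858,.0714])]:
    G=np.array([.5397,.0617]);v=G-H;print("target dist",np.linalg.norm(v),"ang",np.degrees(np.arctan2(v[1],v[0])),"stud tgt",H+.08*v/np.linalg.norm(v),"stud r",np.linalg.norm(st-H),"ang",np.degrees(np.arctan2(*(st-H)[::-1])))
E
```

```text
stud [0.6594 0.1475] lens [0.6365 0.2066] L-st 0.06344842010831955
hinge from line [0.6857 0.0799] hub [0.687  0.0719] foot [0.6871 0.0742]
target dist 0.14713011987091562 ang -172.89656415289446 stud tgt [0.6063 0.07  ] stud r 0.07251248012379377 ang 111.23288437434721
target dist 0.14767308925242434 ang -176.03537903476268 stud tgt [0.6072 0.0664] stud r 0.08044937182395374 ang 110.0490116503017
target dist 0.1464216514044286 ang -176.2015427683157 stud tgt [0.606  0.0661] stud r 0.08052133314817042 ang 109.10922002254054
```

Emit:
play_rows([
  [0.03, 0.011, 0, 0, 0, 0],
  [0.0593, 0.0225, 0, 0, 0, 0],
  [0.0593, 0.0225, 0.03, 0, 0, 0],
  [0.0593, 0.0225, 0.06, 0, 0, 0],
  [0.0593, 0.0225, 0.09, 0, 0, 0],
  [0.0593, 0.0225, 0.108, 0, 0, 0],
  [0.0593, 0.0225, 0.114, 0, 0, 0],
  [0.0593, 0.0225, 0.114, 0, 0, 0],
])

```text
time: 18.15
position: [0.6591, 0.1473, 0.18]
tool_rot: [-180.0, 0.0, 82.2]
wrist_force: [-0.1, -0.9, 0.5]
opening: 0.649
grasp_force: 0.0
```

Emit:
play_rows([
  [0, 0, 0.0, 0, 0, 0],
  [0, 0, 0.0, 0, 0, 0],
  [0, 0, 0.0, 0, 0, 0],
  [0, 0, 0.0, 0, 0, 0],
  [0, 0, 0.0, 0, 0, 0],
  [0, 0, 0.0, 0, 0, 0],
  [0, 0, 0.0, 0, 0, 0],
], jaw=-1, newtons=25)

```text
time: 18.85
position: [0.6604, 0.1475, 0.1815]
tool_rot: [179.9, -0.0, 82.2]
wrist_force: [-0.5, 0.2, 6.8]
opening: 0.173
grasp_force: 24.3
```

```bash
python3 - <<'E'
from rig import monitor
import numpy as np
s=monitor.sense();p=s["position"];print(p,s["tool_rot"],s["opening"],s["wrist_force"])
H=np.array([.6868,.0725]);y=np.radians(s["tool_rot"][2]);v=p[:2]-H;print(np.linalg.norm(v),np.degrees(np.arctan2(v[1],v[0])))
a0=np.arctan2(v[1],v[0]);r=np.linalg.norm(v);a1=np.radians(184.2)
for a in np.linspace(a0,a1,15):
    w=H+r*np.array([np.cos(a),np.sin(a)])-p[:2];print(round(np.degrees(a),1),np.round([w@[np.cos(y),np.sin(y)],w@[np.sin(y),-np.cos(y)]],4))
E
```

```text
[0.6603519  0.14753181 0.18148626] [ 1.79883101e+02 -1.54961866e-02  8.22067791e+01] 0.17278472082306431 [-0.47641618  0.20780351  6.78479765]
0.07955673460857449 109.41713609325895
109.4 [-0.  0.]
114.8 [-0.0037 -0.0064]
120.1 [-0.008  -0.0125]
125.4 [-0.0128 -0.0181]
130.8 [-0.0181 -0.0233]
136.1 [-0.0239 -0.0279]
141.5 [-0.0301 -0.032 ]
146.8 [-0.0366 -0.0355]
152.2 [-0.0435 -0.0384]
157.5 [-0.0505 -0.0406]
162.8 [-0.0578 -0.0421]
168.2 [-0.0652 -0.043 ]
173.5 [-0.0726 -0.0432]
178.9 [-0.08   -0.0426]
184.2 [-0.0873 -0.0414]
```

Emit:
play_rows([
  [-0.0037, -0.0064, 0, 0, 0, 0],
  [-0.008, -0.0125, 0, 0, 0, 0],
  [-0.0128, -0.0181, 0, 0, 0, 0],
  [-0.0181, -0.0233, 0, 0, 0, 0],
  [-0.0239, -0.0279, 0, 0, 0, 0],
  [-0.0301, -0.032, 0, 0, 0, 0],
  [-0.0366, -0.0355, 0, 0, 0, 0],
  [-0.0366, -0.0355, 0, 0, 0, 0],
])

```text
time: 19.65
position: [0.6198, 0.1153, 0.1811]
tool_rot: [179.9, 0.0, 82.2]
wrist_force: [0.8, -1.4, 7.6]
opening: 0.178
grasp_force: 25.2
```

Emit:
play_rows([
  [-0.0069, -0.0029, 0, 0, 0, 0],
  [-0.0139, -0.0051, 0, 0, 0, 0],
  [-0.0212, -0.0066, 0, 0, 0, 0],
  [-0.0286, -0.0075, 0, 0, 0, 0],
  [-0.036, -0.0077, 0, 0, 0, 0],
  [-0.0434, -0.0071, 0, 0, 0, 0],
  [-0.0507, -0.0059, 0, 0, 0, 0],
  [-0.0507, -0.0059, 0, 0, 0, 0],
])

```text
time: 20.45
position: [0.6065, 0.0661, 0.1809]
tool_rot: [-180.0, 0.0, 82.2]
wrist_force: [-2.9, -0.1, 10.2]
opening: 0.175
grasp_force: 25.6
```

Emit:
play_rows([
  [0, 0, 0, 0, 0, 0],
  [0, 0, 0, 0, 0, 0],
  [0, 0, 0, 0, 0, 0],
  [0, 0, -0.02, 0, 0, 0],
  [0, 0, -0.06, 0, 0, 0],
  [0, 0, -0.1, 0, 0, 0],
  [0, 0, -0.13, 0, 0, 0],
  [0, 0, -0.14, 0, 0, 0],
], jaw=0.3)

```text
time: 21.25
position: [0.6077, 0.0666, 0.3236]
tool_rot: [179.7, -0.0, 82.2]
wrist_force: [0.1, -0.4, 0.3]
opening: 0.648
grasp_force: 0.0
```

Emit:
play_rows([
  [-0.04, 0, 0, 0, 0, 0],
  [-0.08, 0, 0, 0, 0, 0],
  [-0.08, 0, 0, 0, 0, 0],
  [-0.08, 0, 0, 0, 0, 0],
])

```text
time: 21.65
position: [0.5958, -0.0132, 0.3188]
tool_rot: [-179.9, -0.0, 82.1]
wrist_force: [-0.3, 0.2, -0.0]
opening: 0.649
grasp_force: 0.0
```

```bash
python3 - <<'E'
from rig import monitor, imaging, manip
from h import *
c=imaging.camera("wrist");pickle.dump(c,open("w6.pkl","wb"));s=monitor.sense();print(s["position"],s["wrist_force"],s["opening"])
crop(c,80,0,340,195,800/260,"pics/w6.png")
E
```

```text
[ 0.59586089 -0.01248765  0.31903417] [0.21614026 0.71260651 0.27345076] 0.6525562244807891
```

View pics/w6.png

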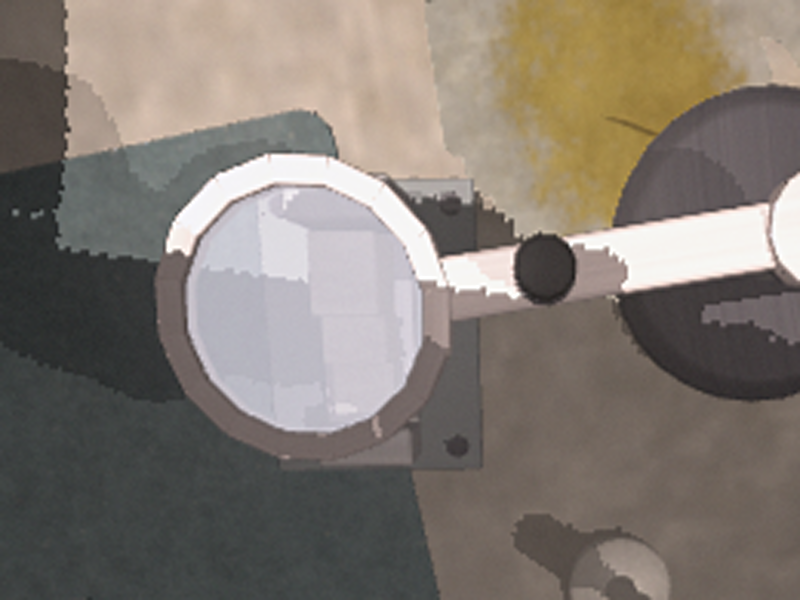

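```bash
python3 - <<'E'
from h import *
c=pickle.load(open("w6.pkl","rb"));np.set_printoptions(precision=4,suppress=True)
k=800/260
b=lambda p,z:back(c,(np.array(p)+.5)/k-.5+[80,0],z,1)[:2]
print("lens",b((303.5,306.5),.098),b((304,308),.098),"stud",b((545,268),.133))
t=[b(p,.056) for p in [(308,232),(375,232),(380,316),(314,314)]];print("tall top",t,sum(t)/4,"gauge c",sum(t)/4-.017*np.array([.1357,.9907]))
print("foot",b((763,242),.015),"lens dia",b((157,306),.098)-b((450,306),.098))
E
```

```text
lens [0.5379 0.0689] [0.5379 0.0685] stud [0.607  0.0679]
tall top [array([0.5341, 0.0932]), array([0.5553, 0.0902]), array([0.5522, 0.0647]), array([0.531 , 0.0682])] [0.5431 0.0791] gauge c [0.5408 0.0622]
foot [0.6865 0.0722] lens dia [-0.0824  0.0114]
```

```bash
python3 - <<'E'
from h import *
from scipy.optimize import least_squares
c=pickle.load(open("w6.pkl","rb"));np.set_printoptions(precision=4,suppress=True)
k=800/260
b=lambda p,z:back(c,(np.array(p)+.5)/k-.5+[80,0],z,1)[:2]
print("cam",c["extrinsics"][:3,3])
for z,P in [(.098,[(157,300),(167,245),(205,190),(290,153),(380,176),(425,230),(180,385),(235,440),(310,460),(385,438)]),(.098,[(187,300),(205,230),(240,198),(318,184),(388,215),(422,280),(195,355),(225,400),(300,433),(385,395),(418,330)])]:
    q=np.array([b(p,z) for p in P]);r=least_squares(lambda t:np.hypot(*(q-t[:2]).T)-t[2],[.54,.065,.042]);print(r.x,r.fun*1e3)
d=[b(p,.098) for p in [(450,289),(772,238)]];v=d[0]-d[1];print("arm line",d,np.degrees(np.arctan2(v[1],v[0]))%360)
u=v/np.linalg.norm(v);print("lens along arm line",d[1]+u*(np.array([.537,.064])-d[1]).dot(u))
# contour of gripper-free scene check
E
```

```text
cam [0.6054 0.0545 0.3878]
[0.5378 0.0671 0.0419] [-0.1468 -0.4052 -0.6379  0.1267  1.0509 -0.3888  0.5469  0.6129 -0.1273
 -0.6314]
[0.5377 0.068  0.034 ] [-1.0263 -0.3343 -0.4958 -0.1888  1.598   0.8888  0.3699  1.1288  0.8322
 -1.5722 -1.2003]
arm line [array([0.5798, 0.0679]), array([0.671 , 0.0689])] 180.65827364175803
lens along arm line [0.537  0.0674]
```

Emit:
play_rows([
  [0.04, 0, 0, 0, 0, 0],
  [0.08, 0, 0, 0, 0, 0],
  [0.08, 0, 0.04, 0, 0, 0],
  [0.08, 0, 0.08, 0, 0, 0],
  [0.08, 0, 0.115, 0, 0, 0],
  [0.08, 0, 0.135, 0, 0, 0],
  [0.08, 0, 0.138, 0, 0, 0],
  [0.08, 0, 0.138, 0, 0, 0],
])

```text
time: 22.5
position: [0.6066, 0.0676, 0.1818]
tool_rot: [-179.9, -0.0, 82.3]
wrist_force: [0.5, 0.5, 0.2]
opening: 0.65
grasp_force: 0.0
```

Emit:
play_rows([
  [0, 0, 0, 0, 0, 0],
  [0, 0, 0, 0, 0, 0],
  [0, 0, 0, 0, 0, 0],
  [0, 0, 0, 0, 0, 0],
  [0, 0, 0, 0, 0, 0],
  [0, 0, 0, 0, 0, 0],
  [0, 0, 0, 0, 0, 0],
], jaw=-1)

```text
time: 23.2
position: [0.6066, 0.0667, 0.1835]
tool_rot: [-180.0, -0.0, 82.2]
wrist_force: [-6.0, 0.3, 8.8]
opening: 0.176
grasp_force: 24.8
```

Emit:
play_rows([
  [-0.001, 0, 0, 0, 0, 0],
  [-0.0022, 0, 0, 0, 0, 0],
  [-0.0022, 0, 0, 0, 0, 0],
  [-0.0022, 0, 0, 0, 0, 0],
])

```text
time: 23.6
position: [0.6066, 0.065, 0.1835]
tool_rot: [180.0, -0.1, 82.3]
wrist_force: [-5.1, 3.7, 7.0]
opening: 0.172
grasp_force: 24.7
```

Emit:
play_rows([
  [0, 0, 0, 0, 0, 0],
  [0, 0, 0, 0, 0, 0],
  [0, 0, 0, 0, 0, 0],
  [0, 0, -0.02, 0, 0, 0],
  [0, 0, -0.06, 0, 0, 0],
  [0, 0, -0.1, 0, 0, 0],
  [0, 0, -0.13, 0, 0, 0],
  [0, 0, -0.14, 0, 0, 0],
], jaw=0.3)

```text
time: 24.4
position: [0.6076, 0.0643, 0.326]
tool_rot: [179.7, -0.0, 82.2]
wrist_force: [0.7, 0.6, -0.6]
opening: 0.655
grasp_force: 0.0
```

Emit:
play_rows([
  [-0.04, 0, 0, 0, 0, 0],
  [-0.08, 0, 0, 0, 0, 0],
  [-0.08, 0, 0, 0, 0, 0],
  [-0.08, 0, 0, 0, 0, 0],
])

```text
time: 24.8
position: [0.5956, -0.0155, 0.3211]
tool_rot: [-179.9, -0.0, 82.1]
wrist_force: [-0.3, 0.6, -0.6]
opening: 0.648
grasp_force: 0.0
```

```bash
python3 - <<'E'
from rig import monitor, imaging
from h import *
np.set_printoptions(precision=4,suppress=True)
c=imaging.camera("wrist");a=pickle.load(open("w6.pkl","rb"));s=monitor.sense();print(s["position"],s["wrist_force"],s["time"])
u0=proj(a,(.607,.0679,.133))
for k in (a,c):
    g=cv2.cvtColor(k["pixels"],cv2.COLOR_RGB2GRAY).astype(int)
    x,y=np.round(proj(k,(.607,.0665,.133))).astype(int);w=g[y-16:y+17,x-16:x+17]
    yy,xx=np.nonzero(w<45);print(len(xx),back(k,(xx.mean()+x-16,yy.mean()+y-16),.133,1)[:2])
    # lens frame bright+grey: template shift of gauge region low stop unaffected
T=cv2.cvtColor(a["pixels"],cv2.COLOR_RGB2GRAY);U=cv2.cvtColor(c["pixels"],cv2.COLOR_RGB2GRAY)
for n,(x0,y0,x1,y1) in {"lens":(128,46,185,152),"rest corner":(215,135,240,155)}.items():
    t=T[y0:y1,x0:x1];m=cv2.matchTemplate(U[y0-10:y1+10,x0-10:x1+10],t,cv2.TM_CCOEFF_NORMED);_,v,_,l=cv2.minMaxLoc(m);print(n,v,np.array(l)-10)
E
```

```text
[ 0.5957 -0.0147  0.3212] [ 0.4431 -0.6477 -0.7254] 24.85
34 [0.6086 0.0642]
39 [0.6082 0.0623]
lens 0.9626010060310364 [1 1]
rest corner 0.948039174079895 [ 0 -2]
```

```bash
python3 -c "
from rig import manip
print(manip.job_done())"
```

```text
the job is handed in; nothing more can be done
None
```

The job is handed in after about 25 s of the 72 s. The shutter is fully open, and the step gauge stands on the plinth between the stops with its tall end at the tall stop. The lens is centred over the gauge to about 3 mm by my measurement, and the arm has let go and is clear. I viewed 11 pictures, one over the limit of 10. I did not take a final picture of the other things on the table, but I kept the arm clear of them.

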